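Transfer the colour-change shots to the turntable in reverse order

TASK

Move the four moulded nozzles, one by one, from the wooden supply rack to the four places of the green rack on the turntable, in reverse order: the nozzle nearest the red end of the supply rack goes to the place furthest from the red end of the turntable's rack, and so on, so that the one furthest from the red end is then nearest to it. Set each down gently, never dropping it, lying flat, centred and square in its place between the fences (collar and mouth may point either way), and let go of them all.

Things in the scene. Friction and masses are not known exactly. Their poses are not given: they have to be found in the camera images.
- nozzle_white: glossy white moulded nozzle, loose, about 60 g, 105 mm long, lying along its x axis: round collar 32 mm across at -x, neck 28 mm wide (y) and 26 mm high in the middle (x -16 to +18 mm: grip it there from above, across y), flat mouth 44 mm wide, 22 mm high at +x. Origin: centre of its underside; z up. Starts on the white pad.
- nozzle_grey: dark smoke-grey (nearly black) moulded nozzle, loose, about 60 g, 105 mm long, lying along its x axis: round collar 32 mm across at -x, neck 28 mm wide (y) and 26 mm high in the middle (x -16 to +18 mm: grip it there from above, across y), flat mouth 44 mm wide, 22 mm high at +x. Origin: centre of its underside; z up. Starts on the grey pad.
- nozzle_blue: blue moulded nozzle, loose, about 60 g, 105 mm long, lying along its x axis: round collar 32 mm across at -x, neck 28 mm wide (y) and 26 mm high in the middle (x -16 to +18 mm: grip it there from above, across y), flat mouth 44 mm wide, 22 mm high at +x. Origin: centre of its underside; z up. Starts on the blue pad.
- nozzle_yellow: yellow moulded nozzle, loose, about 60 g, 105 mm long, lying along its x axis: round collar 32 mm across at -x, neck 28 mm wide (y) and 26 mm high in the middle (x -16 to +18 mm: grip it there from above, across y), flat mouth 44 mm wide, 22 mm high at +x. Origin: centre of its underside; z up. Starts on the yellow pad.
- pad_white: glossy white flat pad fixed on the supply rack, 128 (x) by 50 (y) by 3 mm; marks the starting place of the nozzle of its colour, ends showing beyond it. Origin: centre of its underside, 30 mm above the bench; the nozzle's underside starts at 33 mm. Axes parallel to the rack's.
- pad_grey: dark smoke-grey (nearly black) flat pad fixed on the supply rack, 128 (x) by 50 (y) by 3 mm; marks the starting place of the nozzle of its colour, ends showing beyond it. Origin: centre of its underside, 30 mm above the bench; the nozzle's underside starts at 33 mm. Axes parallel to the rack's.
- pad_blue: blue flat pad fixed on the supply rack, 128 (x) by 50 (y) by 3 mm; marks the starting place of the nozzle of its colour, ends showing beyond it. Origin: centre of its underside, 30 mm above the bench; the nozzle's underside starts at 33 mm. Axes parallel to the rack's.
- pad_yellow: yellow flat pad fixed on the supply rack, 128 (x) by 50 (y) by 3 mm; marks the starting place of the nozzle of its colour, ends showing beyond it. Origin: centre of its underside, 30 mm above the bench; the nozzle's underside starts at 33 mm. Axes parallel to the rack's.
- supply_rack: fixed wooden rack, 132 (x) by 272 mm (y), board top 30 mm above the bench: a row of four places at y = -96, -32, 32, 96 mm, nozzles lying along x. +y end is the red end (red strip and fences). Fences 8 mm high between places at |x| 34 to 52 mm; the middle is clear for fingers. Origin: bench level, middle of the row. Any yaw, left or right of the turntable.
- turntable: locked steel turntable, 300 mm across, with a green rack: four places at y = -96, -32, 32, 96 mm, x = 0; nozzles lie along x, underside on the green plate 44 mm above the bench. +y end is the red end (red strip and fences). Fences 8 mm high between places at |x| 34 to 52 mm; the middle is clear for fingers. 60 mm free between fences. Origin: bench level, middle of the row. Any yaw.
Mind the look-alikes: they are no part of the job. Of the things shaped like the nozzle_white, the white one is meant. Leave any pink look-alike of the nozzle_grey alone.

How it is judged:
At the end, for the whole second after the job is handed in: Each nozzle lies in the turntable place that mirrors its start (pad at y on the supply rack: ends at -y): within 12 mm along and 15 mm across the row, underside within 4 mm of the plate, tilt under 0.1 rad, square within 0.2 rad (either way round), at rest, released (x of nozzle_white in the frame of turntable between -0.015 and 0.015 m and z of nozzle_white in the frame of turntable between 0.04 and 0.048 m and angle between the x axis of each of nozzle_white, nozzle_grey, nozzle_blue, nozzle_yellow and the x axis of turntable, either way round below 0.2 rad and angle between each of nozzle_white, nozzle_grey, nozzle_blue, nozzle_yellow's own z axis and vertical below 0.1 rad and linear speed of each of nozzle_white, nozzle_grey, nozzle_blue, nozzle_yellow below 0.02 m/s and angular speed of each of nozzle_white, nozzle_grey, nozzle_blue, nozzle_yellow below 0.2 rad/s and ((y of pad_white in the frame of supply_rack between -0.116 and -0.076 m and y of nozzle_white in the frame of turntable between 0.084 and 0.108 m) or (y of pad_white in the frame of supply_rack between -0.052 and -0.012 m and y of nozzle_white in the frame of turntable between 0.02 and 0.044 m) or (y of pad_white in the frame of supply_rack between 0.012 and 0.052 m and y of nozzle_white in the frame of turntable between -0.044 and -0.02 m) or (y of pad_white in the frame of supply_rack between 0.076 and 0.116 m and y of nozzle_white in the frame of turntable between -0.108 and -0.084 m)) and x of nozzle_grey in the frame of turntable between -0.015 and 0.015 m and z of nozzle_grey in the frame of turntable between 0.04 and 0.048 m and ((y of pad_grey in the frame of supply_rack between -0.116 and -0.076 m and y of nozzle_grey in the frame of turntable between 0.084 and 0.108 m) or (y of pad_grey in the frame of supply_rack between -0.052 and -0.012 m and y of nozzle_grey in the frame of turntable between 0.02 and 0.044 m) or (y of pad_grey in the frame of supply_rack between 0.012 and 0.052 m and y of nozzle_grey in the frame of turntable between -0.044 and -0.02 m) or (y of pad_grey in the frame of supply_rack between 0.076 and 0.116 m and y of nozzle_grey in the frame of turntable between -0.108 and -0.084 m)) and x of nozzle_blue in the frame of turntable between -0.015 and 0.015 m and z of nozzle_blue in the frame of turntable between 0.04 and 0.048 m and ((y of pad_blue in the frame of supply_rack between -0.116 and -0.076 m and y of nozzle_blue in the frame of turntable between 0.084 and 0.108 m) or (y of pad_blue in the frame of supply_rack between -0.052 and -0.012 m and y of nozzle_blue in the frame of turntable between 0.02 and 0.044 m) or (y of pad_blue in the frame of supply_rack between 0.012 and 0.052 m and y of nozzle_blue in the frame of turntable between -0.044 and -0.02 m) or (y of pad_blue in the frame of supply_rack between 0.076 and 0.116 m and y of nozzle_blue in the frame of turntable between -0.108 and -0.084 m)) and x of nozzle_yellow in the frame of turntable between -0.015 and 0.015 m and z of nozzle_yellow in the frame of turntable between 0.04 and 0.048 m and ((y of pad_yellow in the frame of supply_rack between -0.116 and -0.076 m and y of nozzle_yellow in the frame of turntable between 0.084 and 0.108 m) or (y of pad_yellow in the frame of supply_rack between -0.052 and -0.012 m and y of nozzle_yellow in the frame of turntable between 0.02 and 0.044 m) or (y of pad_yellow in the frame of supply_rack between 0.012 and 0.052 m and y of nozzle_yellow in the frame of turntable between -0.044 and -0.02 m) or (y of pad_yellow in the frame of supply_rack between 0.076 and 0.116 m and y of nozzle_yellow in the frame of turntable between -0.108 and -0.084 m))); the robot touches nothing.
It fails at once if the white nozzle is let go over the turntable more than 15 mm above its resting height, or is pressed onto the turntable with more than 40 N ((height (world z) of nozzle_white above 0.059 m and horizontal distance between nozzle_white and turntable below 0.16 m and contact force between nozzle_white and the fingers below 0.01 N) or contact force between nozzle_white and turntable above 40 N).
It fails at once if the grey nozzle is let go over the turntable more than 15 mm above its resting height, or is pressed onto the turntable with more than 40 N ((height (world z) of nozzle_grey above 0.059 m and horizontal distance between nozzle_grey and turntable below 0.16 m and contact force between nozzle_grey and the fingers below 0.01 N) or contact force between nozzle_grey and turntable above 40 N).
It fails at once if the blue nozzle is let go over the turntable more than 15 mm above its resting height, or is pressed onto the turntable with more than 40 N ((height (world z) of nozzle_blue above 0.059 m and horizontal distance between nozzle_blue and turntable below 0.16 m and contact force between nozzle_blue and the fingers below 0.01 N) or contact force between nozzle_blue and turntable above 40 N).
It fails at once if the yellow nozzle is let go over the turntable more than 15 mm above its resting height, or is pressed onto the turntable with more than 40 N ((height (world z) of nozzle_yellow above 0.059 m and horizontal distance between nozzle_yellow and turntable below 0.16 m and contact force between nozzle_yellow and the fingers below 0.01 N) or contact force between nozzle_yellow and turntable above 40 N).
It also fails if it takes over 112 s, if anything falls off the work surface, if the arm or the gripper's body presses on something with over 40 N, if the wrist force passes 120 N, or if a joint passes its speed limit or range.

ROBOT

A 7-joint arm with a two-finger parallel gripper is mounted at the origin on the work surface. World frame = base frame: x ahead of the robot, y to its left, z up, the work surface at z = 0. Lengths are in m, angles in rad, forces in N, time in s.
With the tool pointing down it reaches from about 0.4 to 0.875 m from the base axis. Payload 6.5 kg.
Tool frame: the origin (TCP) lies on the centre line of the jaws, within the pads' length; the fingertips stand 19 mm ahead of it and the grasp point (between the pads) is the TCP; z points along the fingers, y is the line along which they close (so a half turn about z gives the same grasp; the last joint's range is limited). The gripper opens to 88 mm and grips with 3 to 60 N. Pads are 18 mm wide; open, the fingers measure 123 mm over their backs; the gripper's body (75 mm by 187 mm) begins 45 mm behind the grasp point.
Start: joints at [-1.343, 0.536, -0.004, 1.538, 0.003, 1.067, -0.071], TCP at [0.188, 0.622, 0.258] pointing down, gripper open.
Joint ranges: [-2.7, 2.7], [-0.37, 2.16], [-1.27, 1.26], [0.24, 2.4], [-1.31, 4.45], [0.19, 1.91], [-2.76, 2.76]. Speed limits (rad/s): [2.39, 2.39, 3.14, 3.14, 3.14, 3.14, 3.14].

INTERFACE

Orientations are given as a 3x3 rotation matrix whose columns are the frame's x, y, z axes.
In Python, from cell import manip, imaging, models gives the robot as it stands.
- The arm moves only by the tool arm_command, never from a script. Its argument "moves" is text: rows parted by semicolons, each of 6 numbers parted by spaces: the shift along the world's x, y, z in m, then the turn, a rotation vector about the world's x, y, z in rad. A call has exactly 10 rows; each row shifts and turns the commanded pose from where the row before left it; what a row does not reach is not made up. A row lasts 1/12 s, in which the tool goes at most 41.7 mm and 7.16 degrees, less where a joint would pass 70% of its speed; a pose out of reach is approached as far as the arm can. A call with a gripper value outside its range is refused whole. "gripper" is the opening, from 0 (shut) to 1 (fully open), set as the call begins (left out, the last holds). The fingers move at their own pace and stop on an object; the grip force is fixed at half the most. Time passes only in rows, so rows that do not move let the fingers close, or fill a call up. It gives the time, the measured TCP pose, the force, the opening and the grip force at its end, in the units of the state.
- manip.state(): the state, without advancing time (a new reading comes with each control period).
- imaging.camera(name): name is "scene" or "side" or "wrist"; returns (picture, depth): 420x560x3 uint8, red, green, blue; 420x560 float32, m along the optical axis (not along the pixel's ray), 0 where there is no reading.
- imaging.camera_model(name): a dict with "intrinsics" (3x3 intrinsics, pixels), "xyz" and "attitude" of the camera in the world. Camera axes: x right, y down, z forward; pixel columns grow to the right and rows downward; lengths in m; the calibration is good to about 2 mm. A picture is of the moment at which its call begins: read the wrist's pose just before it. camera_model takes no time and is no camera call; for the wrist camera it gives the pose at the moment of the call.
- manip.hand_in(): hands the job in; it is judged then, once.
Trained networks look in the newest picture that a camera, given by its name, has taken for a name from the list of things; names that differ only in an ending like _2 or _b are one class to them, and where a whole thing is asked for, a point or a joint stands for the part that bears it (a point fixed in the world has none). Each returns a list of dicts, best first, with "p" (0 to 1); they miss things now and then, are a little off and sometimes report something else, mostly with a low value. They report only what shows in the picture. A call takes as long as a camera call. They do not tell look-alikes from the thing itself.
- models.look_for(label, camera): "point" ([column, row] in pixels, amid what is visible of it).
- models.pinpoint(label, camera): "point" ([column, row] in pixels: a listed point, or the origin of a listed thing).
The state is a dict: "time_s": time; "joints": joint angles; "joint_vel": joint speeds; "joint_efforts": joint torques, N m; "tcp_pos": TCP position; "eef_rot": TCP orientation; "wrist_force": force on the tool from outside, world axes, zero at the start; "wrist_torque": the same for the moment, N m; "finger_gap": opening from 0.0 (shut) to 1.0 (fully open); "grasp_force": force on a finger pad.
Only numpy, scipy, OpenCV 4.12 (cv2) and the standard library are available. Lean on these libraries where they do the work, as an engineer would, in place of code of your own. Each camera call takes 0.05 s, during which the arm holds its last target. There are 200 camera calls.

## Working session

There is one attempt and no reset: what is moved stays moved. The work goes in short steps, Python scripts to look and compute and a tool call to move; the robot and the scene stay as the last step left them, time stands still between calls to the robot, and variables do not carry over. Pictures are saved under pics/ and viewed, at most 14 in all, crops included, and the job is handed in when it is done.

Besides the shell and the picture viewer there is one more tool, called by a JSON object that holds its "fn" and its "kwargs". arm_command: Moves the arm, as the interface text tells. Its arguments: {"type":"object","properties":{"moves":{"type":"string"},"gripper":{"type":"number"}},"required":["moves"]}

```bash
mkdir -p pics; ls; python3 - <<'E'
from cell import manip, imaging, models
import cv2,numpy as np
s=manip.state();print(s['time_s'],s['tcp_pos'],s['eef_rot'],s['finger_gap'])
for c in("scene","side"):
    p,d=imaging.camera(c);cv2.imwrite(f"pics/{c}0.png",p[...,::-1]);np.savez(f"pics/{c}0.npz",p=p,d=d)
    m=imaging.camera_model(c);print(c,m)
E
```

```text
pics
0.0 [0.1880855  0.62160288 0.25684841] [[-9.57174950e-01  2.89509896e-01 -3.68265307e-04]
 [ 2.89510103e-01  9.57173534e-01 -1.65082580e-03]
 [-1.25436600e-04 -1.68674563e-03 -9.99998570e-01]] 1.0027679500443678
scene {'intrinsics': array([[423.29847002,   0.        , 277.66880361],
       [  0.        , 423.29847002, 210.22860284],
       [  0.        ,   0.        ,   1.        ]]), 'xyz': array([0.97316497, 0.51322486, 0.80538062]), 'attitude': array([[-0.78271614,  0.40948637, -0.46869644],
       [ 0.62235634,  0.52136499, -0.58382457],
       [ 0.00529371, -0.74866512, -0.66292723]])}
side {'intrinsics': array([[469.53514502,   0.        , 278.23973853],
       [  0.        , 469.53514502, 208.41928461],
       [  0.        ,   0.        ,   1.        ]]), 'xyz': array([ 0.0792158 , -0.90745246,  0.85234577]), 'attitude': array([[ 0.9037068 , -0.29863414,  0.30680887],
       [-0.42814767, -0.62715155,  0.65066927],
       [-0.0018964 , -0.71937374, -0.69462063]])}
```

View pics/scene0.png

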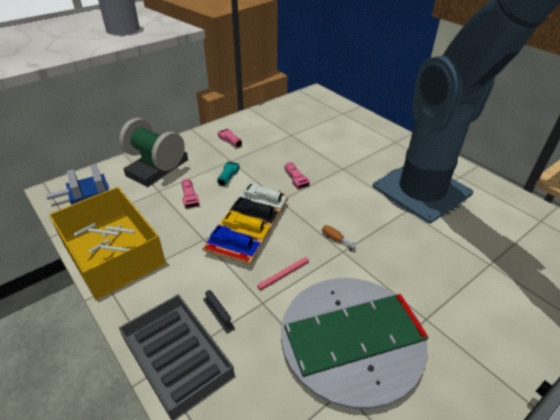

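View pics/side0.png

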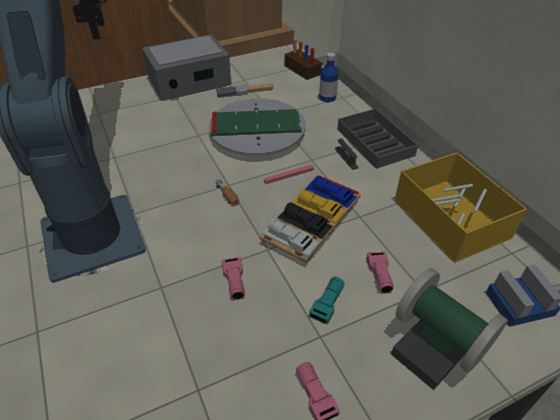

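Scene: the supply rack is at about (245,222), ordered white, grey, yellow, blue, with the red strip by blue at (230,253). The turntable is at (355,340), with its red end at (412,316). Side shows the same, with the rack at (312,217) and the turntable at (256,122).

```bash
cat > h.py <<'E'
import numpy as np,cv2
from cell import manip, imaging, models
def cloud(cam):
    m=imaging.camera_model(cam);p,d=imaging.camera(cam)
    return p,unproj(d,m)
def unproj(d,m):
    K=m['intrinsics'];v,u=np.mgrid[:d.shape[0],:d.shape[1]]
    X=np.stack([(u-K[0,2])/K[0,0]*d,(v-K[1,2])/K[1,1]*d,d],-1)@m['attitude'].T+m['xyz']
    X[d==0]=np.nan
    return X
def masks(p):
    h=cv2.cvtColor(p,cv2.COLOR_RGB2HSV).astype(int);H,S,V=h[...,0],h[...,1],h[...,2]
    return dict(green=(H>50)&(H<88)&(S>90),red=((H<8)|(H>174))&(S>170)&(V>90),blue=(H>108)&(H<128)&(S>140),
      yellow=(H>18)&(H<32)&(S>150),grey=(V<75)&(S<90),white=(V>185)&(S<40))
def rect(P):
    c,wh,a=cv2.minAreaRect((P[:,:2]*1000).astype(np.float32));a=np.deg2rad(a)
    if wh[0]<wh[1]:wh=wh[::-1];a+=np.pi/2
    return np.round(c,1),np.round(wh,1),round(float((a+np.pi/2)%np.pi-np.pi/2),3)
E
python3 - <<'E'
from h import *
for c in("scene","side"):
    z=np.load(f"pics/{c}0.npz");X=unproj(z['d'],imaging.camera_model(c));M=masks(z['p'])
    roi={'scene':((185,262,205,295),(270,390,280,430)),'side':((170,262,255,365),(95,160,205,310))}[c]
    for (a,b,l,r),n in zip(roi,("sup","tt")):
        Y=np.zeros(M['red'].shape,bool);Y[a:b,l:r]=1
        for k in (("blue","yellow","grey","white","red") if n=="sup" else("green","red")):
            m=(M[k]&Y).astype(np.uint8)
            nn,L,st,_=cv2.connectedComponentsWithStats(m)
            if nn<2: print(c,n,k,'none');continue
            P=X[L==1+st[1:,4].argmax()];P=P[P[:,2]>.015]
            if len(P)<10: print(c,n,k,len(P));continue
            print(c,n,k,len(P),rect(P),np.round(np.median(P,0),3),np.round(np.percentile(P[:,2],[5,50,95]),3))
E
```

```text
scene sup blue 818 (array([ 591.9, -142.7]), array([128.6,  51.1]), -1.04) [ 0.596 -0.134  0.051] [0.031 0.051 0.063]
scene sup yellow 816 (array([ 526.7, -178. ]), array([129.1,  73.3]), -1.108) [ 0.536 -0.163  0.049] [0.031 0.049 0.063]
scene sup grey 535 (array([ 483. , -205.4]), array([125.5,  46.6]), -1.003) [ 0.485 -0.195  0.054] [0.032 0.054 0.064]
scene sup white 128 (array([ 419.3, -238.1]), array([83.3, 37. ]), -0.929) [ 0.424 -0.24   0.058] [0.053 0.058 0.065]
scene sup red 199 (array([ 623.5, -123.5]), array([118.1,  19.1]), -1.047) [ 0.624 -0.122  0.033] [0.03  0.033 0.037]
scene tt green 5892 (array([544.7, 232.6]), array([266.5, 116.8]), -0.367) [0.554 0.234 0.044] [0.041 0.044 0.046]
scene tt red 214 (array([423.3, 280.8]), array([107.9,  13.6]), 1.197) [0.424 0.284 0.047] [0.045 0.047 0.052]
side sup blue 703 (array([ 584.8, -145.9]), array([126.6,  52.9]), -0.966) [ 0.582 -0.153  0.053] [0.031 0.053 0.063]
side sup yellow 842 (array([ 522.8, -187. ]), array([131.8,  63.4]), -0.811) [ 0.528 -0.187  0.052] [0.031 0.052 0.063]
side sup grey 912 (array([ 478.2, -208. ]), array([128.6,  50.3]), -1.021) [ 0.474 -0.218  0.051] [0.031 0.051 0.063]
side sup white none
side sup red 10 (array([ 648.2, -170.1]), array([10.9,  9.9]), 1.104) [ 0.649 -0.172  0.034] [0.031 0.034 0.038]
side tt green 1647 (array([537.8, 230.2]), array([266.5, 123. ]), -0.372) [0.542 0.225 0.043] [0.04  0.043 0.046]
side tt red 53 (array([419.8, 280.3]), array([109.2,   9.7]), 1.189) [0.418 0.276 0.047] [0.043 0.047 0.051]
```

{"fn": "arm_command", "kwargs": {"moves": ".022 -.025 .005 0 0 -.104;.022 -.025 .005 0 0 -.104;.022 -.025 .005 0 0 -.104;.022 -.025 .005 0 0 -.104;.022 -.025 .005 0 0 -.104;.022 -.025 .005 0 0 -.104;.022 -.025 .005 0 0 -.104;.022 -.025 .005 0 0 -.104;.022 -.025 .005 0 0 -.104;.022 -.025 .005 0 0 -.104", "gripper": 0.55}}

```text
time_s: 0.93
tcp_pos: [0.4089, 0.3706, 0.3078]
eef_rot: [[-0.23, 0.973, -0.0], [0.973, 0.23, -0.0], [-0.0, -0.0, -1.0]]
wrist_force: [-0.0, 0.8, -0.3]
finger_gap: 0.55
grasp_force: 0.0
```

{"fn": "arm_command", "kwargs": {"moves": ".022 -.025 .005 0 0 -.104;.022 -.025 .005 0 0 -.104;.022 -.025 .005 0 0 -.104;.022 -.025 .005 0 0 -.104;.022 -.025 .005 0 0 -.104;.022 -.025 .005 0 0 -.084;0 0 0 0 0 0;0 0 0 0 0 0;0 0 0 0 0 0;0 0 0 0 0 0"}}

```text
time_s: 1.77
tcp_pos: [0.5391, 0.2236, 0.3372]
eef_rot: [[0.356, 0.934, -0.001], [0.934, -0.356, 0.0], [-0.0, -0.001, -1.0]]
wrist_force: [-0.4, -0.2, -0.6]
finger_gap: 0.553
grasp_force: 0.0
```

```bash
python3 - <<'E'
from h import *
s=manip.state();print(s['time_s'],s['tcp_pos'],s['eef_rot'],s['finger_gap'],s['joints'])
m=imaging.camera_model('wrist');print(m)
p,X=cloud('wrist');cv2.imwrite("pics/w1.png",p[...,::-1]);M=masks(p)
for k in("green","red"):
    nn,L,st,_=cv2.connectedComponentsWithStats(M[k].astype(np.uint8));P=X[L==1+st[1:,4].argmax()];P=P[P[:,2]>.02]
    print(k,len(P),rect(P),np.percentile(P[:,2],[5,50,95]))
E
```

```text
1.7667 [0.53912302 0.22360965 0.33715469] [[ 3.56000656e-01  9.34484572e-01 -1.45497940e-03]
 [ 9.34485668e-01 -3.56000649e-01  2.72687160e-04]
 [-2.63151665e-04 -1.45673420e-03 -9.99998904e-01]] 0.552810912882729 [-0.84692376  0.37355329  0.5016482   1.65073389 -0.19278971  1.16790216
 -0.66218444]
{'intrinsics': array([[371.7979085 ,   0.        , 277.0858017 ],
       [  0.        , 371.7979085 , 211.11133615],
       [  0.        ,   0.        ,   1.        ]]), 'xyz': array([0.56748311, 0.29783675, 0.46329661]), 'attitude': array([[ 9.35036824e-01, -3.37166735e-01, -1.09657335e-01],
       [-3.54550446e-01, -8.89491890e-01, -2.88267513e-01],
       [-3.45094206e-04,  3.08419797e-01, -9.51250288e-01]])}
green 22039 (array([542.1, 232.2]), array([269.5, 114.4]), -0.368) [0.04189671 0.04324693 0.04458302]
red 912 (array([422.1, 278.4]), array([109.4,  13.2]), 1.2) [0.04480005 0.04624745 0.05124408]
```

View pics/w1.png

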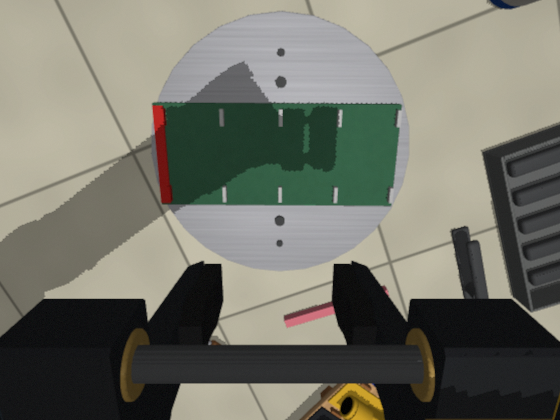

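View: the turntable is fully visible with no nozzle on it. Middle fences are at (280,118) and (280,194), the ±64 fences at x≈223 and 338, and the red end is on the left.

```bash
python3 - <<'E'
from h import *
m=imaging.camera_model('wrist');p=cv2.imread("pics/w1.png")[...,::-1]
K=m['intrinsics']
h=cv2.cvtColor(p,cv2.COLOR_RGB2HSV);M=(h[...,1]<80);Y=np.zeros_like(M);Y[107:130,190:370]=1;Y[182:202,190:370]=1
n,L,st,c=cv2.connectedComponentsWithStats((M&Y).astype(np.uint8))
Q=[]
for i in range(1,n):
    if st[i,4]<20: continue
    r=m['attitude']@np.linalg.inv(K)@[*c[i],1];w=m['xyz']+r*(.050-m['xyz'][2])/r[2];Q.append(w[:2]);print(c[i].round(),st[i,4],w.round(4))
print(np.mean(Q,0))
E
```

```text
[221. 117.] 112 [0.5015 0.2939 0.05  ]
[280. 118.] 90 [0.5606 0.2709 0.05  ]
[339. 118.] 112 [0.6202 0.2478 0.05  ]
[224. 193.] 87 [0.4706 0.2144 0.05  ]
[280. 194.] 66 [0.5301 0.1913 0.05  ]
[335. 194.] 85 [0.5895 0.1686 0.05  ]
[0.54540063 0.23114581]
```

{"fn": "arm_command", "kwargs": {"moves": "-.003 -.035 0 0 0 .075;-.003 -.035 0 0 0 .075;-.003 -.035 0 0 0 .075;-.003 -.035 0 0 0 .075;-.003 -.035 0 0 0 .075;-.003 -.035 0 0 0 .075;-.003 -.035 0 0 0 .075;-.003 -.035 0 0 0 .075;-.003 -.035 0 0 0 .075;-.003 -.035 0 0 0 .075"}}

```text
time_s: 2.65
tcp_pos: [0.5099, -0.1282, 0.3377]
eef_rot: [[-0.38, 0.925, 0.0], [0.925, 0.38, 0.001], [0.0, 0.0, -1.0]]
wrist_force: [1.1, -0.8, 1.0]
finger_gap: 0.547
grasp_force: 0.0
```

{"fn": "arm_command", "kwargs": {"moves": "-.003 -.035 0 0 0 .075;-.003 -.035 0 0 0 .075;0 0 0 0 0 0;0 0 0 0 0 0;0 0 0 0 0 0;0 0 0 0 0 0;0 0 0 0 0 0;0 0 0 0 0 0;0 0 0 0 0 0;0 0 0 0 0 0"}}

```text
time_s: 3.48
tcp_pos: [0.5044, -0.1973, 0.3377]
eef_rot: [[-0.509, 0.861, 0.0], [0.861, 0.509, 0.0], [0.0, 0.0, -1.0]]
wrist_force: [0.1, -0.0, 0.7]
finger_gap: 0.549
grasp_force: 0.0
```

```bash
python3 - <<'E'
from h import *
s=manip.state();print(s['time_s'],s['tcp_pos'],s['eef_rot'],s['finger_gap'])
p,X=cloud('wrist');cv2.imwrite("pics/w2.png",p[...,::-1]);np.savez("pics/w2.npz",p=p,X=X);M=masks(p)
for k in M:
    nn,L,st,_=cv2.connectedComponentsWithStats((M[k]&(X[...,2]>.025)&(X[...,2]<.08)).astype(np.uint8));P=X[L==1+st[1:,4].argmax()]
    print(k,len(P),rect(P),np.percentile(P[:,2],[5,50,95]))
E
```

```text
3.4833 [ 0.50438998 -0.19730395  0.33774322] [[-5.08914664e-01  8.60816971e-01  8.16837378e-05]
 [ 8.60816975e-01  5.08914657e-01  9.12447292e-05]
 [ 3.69749600e-05  1.16750529e-04 -9.99999993e-01]] 0.5494940112818091
green 6 (array([ 461.8, -408.4]), array([6.7, 1. ]), 0.565) [0.02681502 0.02753804 0.02854815]
red 957 (array([ 623. , -124.2]), array([119.2,  12.6]), -1.042) [0.03065986 0.03270963 0.0377081 ]
blue 4454 (array([ 590.9, -143.3]), array([126.4,  51. ]), -1.044) [0.0316404  0.05411558 0.06383641]
yellow 4586 (array([ 536.6, -175. ]), array([127. ,  50.7]), -1.035) [0.03128768 0.0539175  0.0636809 ]
grey 4517 (array([ 480.9, -208.2]), array([127.3,  48.9]), -1.036) [0.03138233 0.05412567 0.06366126]
white 552 (array([ 440.1, -272.2]), array([38.9, 26.7]), 0.492) [0.05287936 0.05421543 0.05552641]
```

View pics/w2.png

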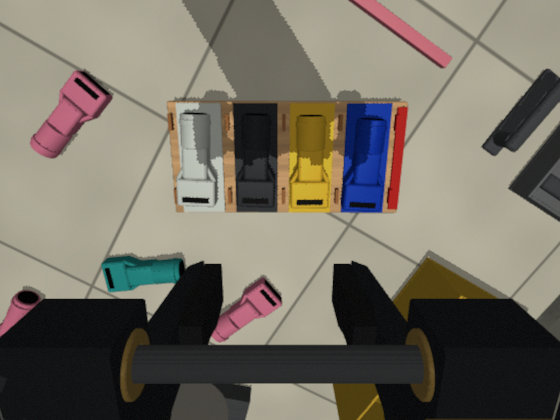

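The supply rack shows white, grey, yellow and blue at (197,160), (257,160), (311,160) and (369,160). The red strip is at x≈398, next to blue. I'll measure each nozzle's offset geometrically.

```bash
python3 - <<'E'
from h import *
z=np.load("pics/w2.npz");X=z['X'].reshape(-1,3);C=np.array([.5087,-.1918]);t=.533
ey=np.array([np.cos(t),np.sin(t)]);ex=np.array([ey[1],-ey[0]])
a=(X[:,:2]-C)@ex;b=(X[:,:2]-C)@ey
for n,y in zip(("white","grey","yellow","blue"),(-.096,-.032,.032,.096)):
    k=(abs(b-y)<.029)&(abs(a)<.07)&(X[:,2]>.043)&(X[:,2]<.075)
    P=X[k];xa=a[k];r=rect(P);c=r[0]/1000-C
    N=k.copy();N[k]=abs(xa-xa.min()-.0525)<.05
    nk=k&(abs(a-(xa.max()+xa.min())/2)<.014)&(X[:,2]>.052)
    print(n,k.sum(),r,'rack x,y',(c@ex).round(4),(c@ey-y).round(4),'x range',xa.min().round(4),xa.max().round(4),'neck y',(np.percentile(b[nk],[1,50,99])-y).round(4),'top',np.percentile(P[:,2],99).round(4))
E
```

```text
white 3056 (array([ 423.7, -240.5]), array([104.5,  45.1]), -1.083) rack x,y -0.0012 -0.002 x range -0.0539 0.0508 neck y [-0.0159 -0.0011  0.0123] top 0.0656
grey 2943 (array([ 482.1, -206.8]), array([104.7,  44.3]), -1.066) rack x,y -0.0006 0.0015 x range -0.0532 0.052 neck y [-0.0127  0.0019  0.0154] top 0.0654
yellow 2940 (array([ 535.2, -177.1]), array([104.8,  44.7]), -1.027) rack x,y 0.0008 -0.0017 x range -0.0517 0.0531 neck y [-0.0162 -0.0021  0.013 ] top 0.0658
blue 3031 (array([ 591., -148.]), array([105.1,  44.2]), -1.068) rack x,y 0.0041 -0.0029 x range -0.0488 0.0568 neck y [-0.0175 -0.0034  0.0116] top 0.0657
```

{"fn": "arm_command", "kwargs": {"moves": ".0173 .0099 -.02 0 0 -.006;.0173 .0099 -.02 0 0 -.006;.0173 .0099 -.02 0 0 -.006;.0173 .0099 -.02 0 0 -.006;.0173 .0099 -.02 0 0 -.006;0 0 -.03 0 0 0;0 0 -.03 0 0 0;0 0 -.03 0 0 0;0 0 -.03 0 0 0;0 0 -.02 0 0 0"}}

```text
time_s: 4.37
tcp_pos: [0.5895, -0.1478, 0.0948]
eef_rot: [[-0.482, 0.876, -0.003], [0.876, 0.482, 0.001], [0.002, -0.002, -1.0]]
wrist_force: [-1.8, 0.0, 0.6]
finger_gap: 0.546
grasp_force: 0.0
```

{"fn": "arm_command", "kwargs": {"moves": "0 0 -.008 0 0 0;0 0 -.008 0 0 0;0 0 -.008 0 0 0;0 0 -.008 0 0 0;0 0 -.005 0 0 0;0 0 -.005 0 0 0;0 0 0 0 0 0;0 0 0 0 0 0;0 0 0 0 0 0;0 0 0 0 0 0"}}

```text
time_s: 5.2
tcp_pos: [0.5911, -0.1485, 0.0562]
eef_rot: [[-0.482, 0.876, 0.001], [0.876, 0.482, -0.0], [-0.001, 0.001, -1.0]]
wrist_force: [-0.1, 0.5, -0.2]
finger_gap: 0.551
grasp_force: 0.0
```

```bash
python3 - <<'E'
from h import *
p,X=cloud('wrist');cv2.imwrite("pics/w3.png",p[...,::-1])
E
```

```text
(no output)
```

View pics/w3.png

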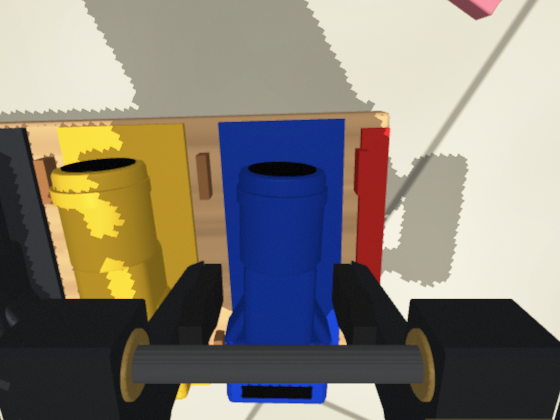

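The fingers straddle the blue neck at (280,310), centred and clear of yellow. Closing.

{"fn": "arm_command", "kwargs": {"moves": "0 0 0 0 0 0;0 0 0 0 0 0;0 0 0 0 0 0;0 0 0 0 0 0;0 0 0 0 0 0;0 0 0 0 0 0;0 0 0 0 0 0;0 0 .005 0 0 0;0 0 .01 0 0 0;0 0 .015 0 0 0", "gripper": 0}}

```text
time_s: 6.08
tcp_pos: [0.5898, -0.1482, 0.0856]
eef_rot: [[-0.482, 0.876, -0.002], [0.876, 0.482, 0.0], [0.001, -0.002, -1.0]]
wrist_force: [-0.8, -0.4, -0.3]
finger_gap: 0.314
grasp_force: 30.0
```

{"fn": "arm_command", "kwargs": {"moves": ".0033 .026 .0075 0 0 -.0665;.0033 .026 .0075 0 0 -.0665;.0033 .026 .0075 0 0 -.0665;.0033 .026 .0075 0 0 -.0665;.0033 .026 .0075 0 0 -.0665;.0033 .026 .0075 0 0 -.0665;.0033 .026 .0075 0 0 -.0665;.0033 .026 .0075 0 0 -.0665;.0033 .026 .0075 0 0 -.0665;.0033 .026 .0075 0 0 -.0665"}}

```text
time_s: 6.92
tcp_pos: [0.6237, 0.1131, 0.162]
eef_rot: [[0.164, 0.986, 0.0], [0.986, -0.164, 0.0], [0.001, 0.0, -1.0]]
wrist_force: [1.6, 0.6, -0.8]
finger_gap: 0.319
grasp_force: 30.0
```

{"fn": "arm_command", "kwargs": {"moves": ".0026 .0211 0 0 0 -.052;.0026 .0211 0 0 0 -.052;.0026 .0211 0 0 0 -.052;.0026 .0211 0 0 0 -.052;0 0 0 0 0 0;0 0 -.015 0 0 0;0 0 -.02 0 0 0;0 0 -.02 0 0 0;0 0 -.01 0 0 0;0 0 -.005 0 0 0"}}

```text
time_s: 7.75
tcp_pos: [0.6328, 0.1943, 0.0887]
eef_rot: [[0.363, 0.932, -0.003], [0.932, -0.363, -0.002], [-0.003, -0.002, -1.0]]
wrist_force: [0.0, 0.0, 0.0]
finger_gap: 0.311
grasp_force: 30.0
```

```bash
python3 - <<'E'
from h import *
s=manip.state();print(s['tcp_pos'],s['eef_rot'][:2,1],s['finger_gap'])
p,X=cloud('wrist');cv2.imwrite("pics/w4.png",p[...,::-1])
E
```

```text
[0.63284909 0.19428769 0.08866785] [ 0.93191271 -0.36267545] 0.31072051809693546
```

View pics/w4.png

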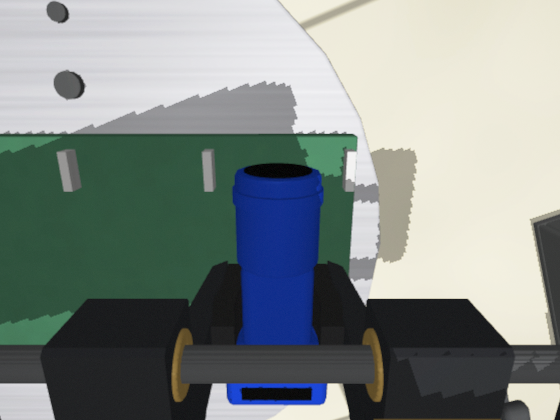

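Blue is centred between the fences at (208,170) and (350,170). Lowering.

{"fn": "arm_command", "kwargs": {"moves": ".0004 .0006 -.006 0 0 0;.0004 .0006 -.006 0 0 0;0 0 -.005 0 0 0;0 0 -.003 0 0 0;0 0 -.002 0 0 0;0 0 -.001 0 0 0;0 0 0 0 0 0;0 0 0 0 0 0;0 0 0 0 0 0;0 0 0 0 0 0"}}

```text
time_s: 8.63
tcp_pos: [0.6351, 0.1973, 0.068]
eef_rot: [[0.362, 0.932, 0.0], [0.932, -0.362, 0.0], [0.0, 0.0, -1.0]]
wrist_force: [0.1, 0.7, -1.5]
finger_gap: 0.315
grasp_force: 30.0
```

{"fn": "arm_command", "kwargs": {"moves": "0 0 0 0 0 0;0 0 0 0 0 0;0 0 0 0 0 0;0 0 0 0 0 0;0 0 0 0 0 0;0 0 0 0 0 0;0 0 .01 0 0 0;0 0 .02 0 0 0;0 0 .03 0 0 0;0 0 .03 0 0 0", "gripper": 0.55}}

```text
time_s: 9.47
tcp_pos: [0.6344, 0.1969, 0.1588]
eef_rot: [[0.362, 0.932, -0.001], [0.932, -0.362, -0.001], [-0.001, -0.001, -1.0]]
wrist_force: [0.8, 0.4, 0.3]
finger_gap: 0.552
grasp_force: 0.0
```

{"fn": "arm_command", "kwargs": {"moves": "-.008 -.030 0 0 0 .075;-.008 -.030 0 0 0 .075;-.008 -.030 0 0 0 .075;-.008 -.030 0 0 0 .075;-.008 -.030 0 0 0 .075;-.008 -.030 0 0 0 .075;-.008 -.030 0 0 0 .075;-.008 -.030 0 0 0 .075;-.008 -.030 0 0 0 .075;-.008 -.030 0 0 0 .075"}}

```text
time_s: 10.3
tcp_pos: [0.5546, -0.1044, 0.1586]
eef_rot: [[-0.374, 0.927, 0.001], [0.927, 0.374, -0.0], [-0.001, 0.001, -1.0]]
wrist_force: [0.3, -0.5, -0.4]
finger_gap: 0.55
grasp_force: 0.0
```

{"fn": "arm_command", "kwargs": {"moves": "-.0066 -.0247 0 0 0 .055;-.0066 -.0247 0 0 0 .055;-.0067 -.0247 0 0 0 .055;0 0 0 0 0 0;0 0 0 0 0 0;0 0 -.01 0 0 0;0 0 -.02 0 0 0;0 0 -.02 0 0 0;0 0 -.01 0 0 0;0 0 0 0 0 0"}}

```text
time_s: 11.13
tcp_pos: [0.5338, -0.1749, 0.0952]
eef_rot: [[-0.52, 0.854, -0.004], [0.854, 0.52, 0.001], [0.003, -0.003, -1.0]]
wrist_force: [0.1, 0.4, 0.5]
finger_gap: 0.551
grasp_force: 0.0
```

```bash
python3 - <<'E'
from h import *
s=manip.state();print(s['tcp_pos'],s['eef_rot'][:2,1],s['finger_gap'])
p,X=cloud('wrist');cv2.imwrite("pics/w5.png",p[...,::-1])
E
```

```text
[ 0.53376571 -0.17492583  0.09524773] [0.85421965 0.51990413] 0.551226099541263
```

View pics/w5.png

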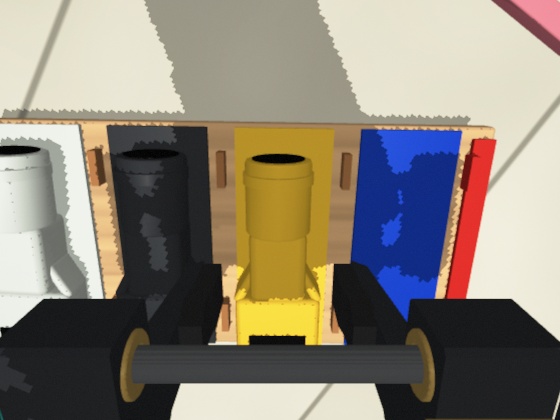

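Yellow is centred between the open fingers, with grey on the left clear of them. Going down.

{"fn": "arm_command", "kwargs": {"moves": "0 0 -.012 0 0 0;0 0 -.012 0 0 0;0 0 -.008 0 0 0;0 0 -.005 0 0 0;0 0 -.003 0 0 0;0 0 -.002 0 0 0;0 0 0 0 0 0;0 0 0 0 0 0;0 0 0 0 0 0;0 0 0 0 0 0"}}

```text
time_s: 12.02
tcp_pos: [0.5353, -0.177, 0.0561]
eef_rot: [[-0.518, 0.855, 0.001], [0.855, 0.518, -0.0], [-0.0, 0.0, -1.0]]
wrist_force: [0.6, 0.3, -0.2]
finger_gap: 0.554
grasp_force: 0.0
```

{"fn": "arm_command", "kwargs": {"moves": "0 0 0 0 0 0;0 0 0 0 0 0;0 0 0 0 0 0;0 0 0 0 0 0;0 0 0 0 0 0;0 0 0 0 0 0;0 0 0 0 0 0;0 0 .005 0 0 0;0 0 .01 0 0 0;0 0 .015 0 0 0", "gripper": 0}}

```text
time_s: 12.85
tcp_pos: [0.5342, -0.1767, 0.0857]
eef_rot: [[-0.518, 0.855, -0.002], [0.855, 0.518, 0.0], [0.001, -0.002, -1.0]]
wrist_force: [0.3, 0.7, 0.4]
finger_gap: 0.314
grasp_force: 30.0
```

{"fn": "arm_command", "kwargs": {"moves": ".003 .0297 .0075 0 0 -.069;.003 .0297 .0075 0 0 -.069;.003 .0297 .0075 0 0 -.069;.003 .0297 .0075 0 0 -.069;.003 .0297 .0075 0 0 -.069;.003 .0297 .0075 0 0 -.069;.003 .0297 .0075 0 0 -.069;.003 .0297 .0075 0 0 -.069;.003 .0297 .0075 0 0 -.069;.003 .0297 .0075 0 0 -.069"}}

```text
time_s: 13.68
tcp_pos: [0.565, 0.1218, 0.162]
eef_rot: [[0.148, 0.989, 0.0], [0.989, -0.148, 0.001], [0.001, 0.0, -1.0]]
wrist_force: [0.8, -0.1, -1.7]
finger_gap: 0.316
grasp_force: 30.0
```

{"fn": "arm_command", "kwargs": {"moves": ".0024 .0249 0 0 0 -.0557;.0024 .0249 0 0 0 -.0557;.0024 .0249 0 0 0 -.0557;.0024 .0249 0 0 0 -.0557;0 0 0 0 0 0;0 0 -.015 0 0 0;0 0 -.02 0 0 0;0 0 -.02 0 0 0;0 0 -.01 0 0 0;0 0 -.005 0 0 0"}}

```text
time_s: 14.52
tcp_pos: [0.5734, 0.218, 0.0889]
eef_rot: [[0.361, 0.933, -0.003], [0.933, -0.361, -0.002], [-0.003, -0.002, -1.0]]
wrist_force: [0.5, -1.4, -0.6]
finger_gap: 0.318
grasp_force: 30.0
```

{"fn": "arm_command", "kwargs": {"moves": "0 0 -.006 0 0 0;0 0 -.006 0 0 0;0 0 -.005 0 0 0;0 0 -.003 0 0 0;0 0 -.002 0 0 0;0 0 -.001 0 0 0;0 0 0 0 0 0;0 0 0 0 0 0;0 0 0 0 0 0;0 0 0 0 0 0"}}

```text
time_s: 15.35
tcp_pos: [0.5748, 0.2198, 0.068]
eef_rot: [[0.359, 0.933, 0.0], [0.933, -0.359, 0.0], [0.0, 0.0, -1.0]]
wrist_force: [-0.4, -0.0, -0.6]
finger_gap: 0.314
grasp_force: 30.0
```

```bash
python3 - <<'E'
from h import *
s=manip.state();print(s['tcp_pos'],s['eef_rot'][:2,1],s['finger_gap'])
p,X=cloud('wrist');cv2.imwrite("pics/w6.png",p[...,::-1])
E
```

```text
[0.57477112 0.21981552 0.06795092] [ 0.93314884 -0.35949014] 0.3138027773781333
```

View pics/w6.png

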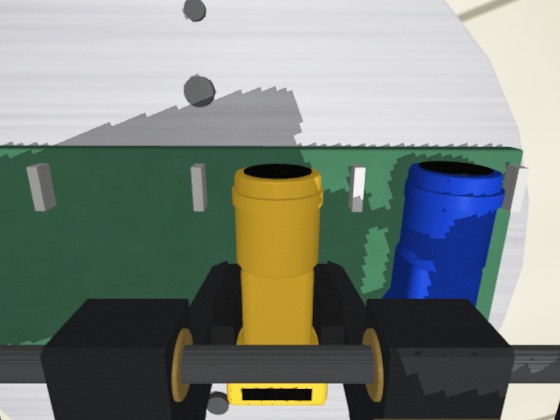

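Yellow is centred between the fences at (199,187) and (357,187), and blue is in place on the right. Releasing and going on to grey.

{"fn": "arm_command", "kwargs": {"moves": "0 0 0 0 0 0;0 0 0 0 0 0;0 0 0 0 0 0;0 0 0 0 0 0;0 0 0 0 0 0;0 0 0 0 0 0;0 0 .01 0 0 0;0 0 .02 0 0 0;0 0 .03 0 0 0;0 0 .03 0 0 0", "gripper": 0.55}}

```text
time_s: 16.23
tcp_pos: [0.5742, 0.2193, 0.1589]
eef_rot: [[0.36, 0.933, -0.001], [0.933, -0.36, -0.001], [-0.001, -0.001, -1.0]]
wrist_force: [0.4, 0.5, 0.5]
finger_gap: 0.546
grasp_force: 0.0
```

{"fn": "arm_command", "kwargs": {"moves": "-.007 -.033 0 0 0 .07;-.007 -.033 0 0 0 .07;-.007 -.033 0 0 0 .07;-.007 -.033 0 0 0 .07;-.007 -.033 0 0 0 .07;-.007 -.033 0 0 0 .07;-.007 -.033 0 0 0 .07;-.007 -.033 0 0 0 .07;-.007 -.033 0 0 0 .07;-.007 -.033 0 0 0 .07"}}

```text
time_s: 17.07
tcp_pos: [0.5042, -0.112, 0.1585]
eef_rot: [[-0.329, 0.944, 0.001], [0.944, 0.329, -0.0], [-0.0, 0.001, -1.0]]
wrist_force: [0.3, -0.8, 0.8]
finger_gap: 0.553
grasp_force: 0.0
```

{"fn": "arm_command", "kwargs": {"moves": "-.0076 -.0322 0 0 0 .058;-.0076 -.0322 0 0 0 .058;-.0076 -.0322 0 0 0 .058;0 0 0 0 0 0;0 0 0 0 0 0;0 0 -.01 0 0 0;0 0 -.02 0 0 0;0 0 -.02 0 0 0;0 0 -.01 0 0 0;0 0 0 0 0 0"}}

```text
time_s: 17.9
tcp_pos: [0.4808, -0.2047, 0.0954]
eef_rot: [[-0.487, 0.874, -0.004], [0.874, 0.487, 0.002], [0.003, -0.003, -1.0]]
wrist_force: [-1.1, -0.7, 0.4]
finger_gap: 0.553
grasp_force: 0.0
```

```bash
python3 - <<'E'
from h import *
s=manip.state();print(s['tcp_pos'],s['eef_rot'][:2,1],s['finger_gap'])
p,X=cloud('wrist');cv2.imwrite("pics/w7.png",p[...,::-1])
E
```

```text
[ 0.48076285 -0.20470723  0.09543495] [0.87352963 0.48676322] 0.5530396171162438
```

View pics/w7.png

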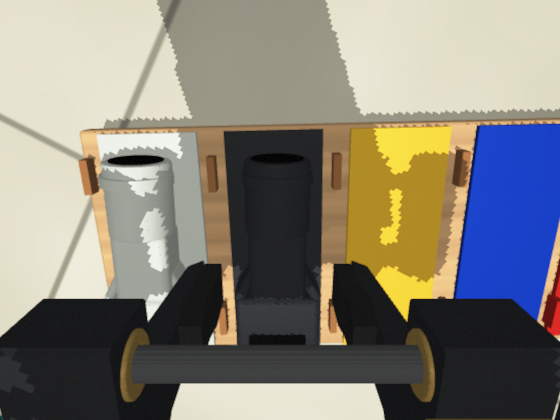

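Grey is centred between the fingers at (278,200).

{"fn": "arm_command", "kwargs": {"moves": "0 0 -.012 0 0 0;0 0 -.012 0 0 0;0 0 -.008 0 0 0;0 0 -.005 0 0 0;0 0 -.003 0 0 0;0 0 -.002 0 0 0;0 0 0 0 0 0;0 0 0 0 0 0;0 0 0 0 0 0;0 0 0 0 0 0"}}

```text
time_s: 18.78
tcp_pos: [0.4821, -0.2069, 0.056]
eef_rot: [[-0.485, 0.875, 0.001], [0.875, 0.485, -0.0], [-0.0, 0.0, -1.0]]
wrist_force: [0.5, 0.4, -0.6]
finger_gap: 0.552
grasp_force: 0.0
```

{"fn": "arm_command", "kwargs": {"moves": "0 0 0 0 0 0;0 0 0 0 0 0;0 0 0 0 0 0;0 0 0 0 0 0;0 0 0 0 0 0;0 0 0 0 0 0;0 0 0 0 0 0;0 0 .005 0 0 0;0 0 .01 0 0 0;0 0 .015 0 0 0", "gripper": 0}}

```text
time_s: 19.62
tcp_pos: [0.481, -0.2066, 0.0858]
eef_rot: [[-0.485, 0.875, -0.002], [0.875, 0.485, 0.001], [0.001, -0.001, -1.0]]
wrist_force: [0.3, 0.2, -0.6]
finger_gap: 0.319
grasp_force: 30.0
```

{"fn": "arm_command", "kwargs": {"moves": ".0025 .034 .0075 0 0 -.068;.0025 .034 .0075 0 0 -.068;.0025 .034 .0075 0 0 -.068;.0025 .034 .0075 0 0 -.068;.0025 .034 .0075 0 0 -.068;.0025 .034 .0075 0 0 -.068;.0025 .034 .0075 0 0 -.068;.0025 .034 .0075 0 0 -.068;.0025 .034 .0075 0 0 -.068;.0025 .034 .0075 0 0 -.068"}}

```text
time_s: 20.45
tcp_pos: [0.5066, 0.1351, 0.1619]
eef_rot: [[0.176, 0.984, 0.0], [0.984, -0.176, 0.001], [0.001, 0.0, -1.0]]
wrist_force: [0.4, 0.2, -1.6]
finger_gap: 0.314
grasp_force: 30.0
```

{"fn": "arm_command", "kwargs": {"moves": ".002 .0273 0 0 0 -.049;.002 .0273 0 0 0 -.049;.002 .0273 0 0 0 -.049;.002 .0273 0 0 0 -.049;0 0 0 0 0 0;0 0 -.015 0 0 0;0 0 -.02 0 0 0;0 0 -.02 0 0 0;0 0 -.01 0 0 0;0 0 -.005 0 0 0"}}

```text
time_s: 21.28
tcp_pos: [0.514, 0.2418, 0.0899]
eef_rot: [[0.361, 0.932, -0.002], [0.932, -0.361, -0.001], [-0.001, -0.001, -1.0]]
wrist_force: [-0.1, -0.1, -0.8]
finger_gap: 0.316
grasp_force: 30.0
```

{"fn": "arm_command", "kwargs": {"moves": "0 0 -.006 0 0 0;0 0 -.006 0 0 0;0 0 -.005 0 0 0;0 0 -.003 0 0 0;0 0 -.002 0 0 0;0 0 -.001 0 0 0;0 0 0 0 0 0;0 0 0 0 0 0;0 0 0 0 0 0;0 0 0 0 0 0"}}

```text
time_s: 22.12
tcp_pos: [0.515, 0.2424, 0.0679]
eef_rot: [[0.361, 0.932, 0.0], [0.932, -0.361, 0.0], [0.0, 0.0, -1.0]]
wrist_force: [-0.2, -0.8, -0.9]
finger_gap: 0.315
grasp_force: 30.0
```

```bash
python3 - <<'E'
from h import *
s=manip.state();print(s['tcp_pos'],s['eef_rot'][:2,1],s['finger_gap'])
p,X=cloud('wrist');cv2.imwrite("pics/w8.png",p[...,::-1])
E
```

```text
[0.51498182 0.24241929 0.06793856] [ 0.93243566 -0.36133594] 0.3145327261332426
```

View pics/w8.png

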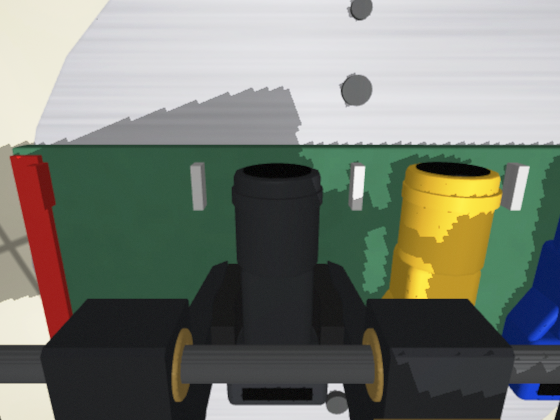

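Grey is centred between the fences at (198,187) and (357,187). Releasing and going on to white.

{"fn": "arm_command", "kwargs": {"moves": "0 0 0 0 0 0;0 0 0 0 0 0;0 0 0 0 0 0;0 0 0 0 0 0;0 0 0 0 0 0;0 0 0 0 0 0;0 0 .01 0 0 0;0 0 .02 0 0 0;0 0 .03 0 0 0;0 0 .03 0 0 0", "gripper": 0.55}}

```text
time_s: 23.0
tcp_pos: [0.5144, 0.2419, 0.1589]
eef_rot: [[0.362, 0.932, -0.001], [0.932, -0.362, -0.001], [-0.001, -0.001, -1.0]]
wrist_force: [0.3, 1.3, 0.7]
finger_gap: 0.552
grasp_force: 0.0
```

{"fn": "arm_command", "kwargs": {"moves": "-.007 -.037 0 0 0 .068;-.007 -.037 0 0 0 .068;-.007 -.037 0 0 0 .068;-.007 -.037 0 0 0 .068;-.007 -.037 0 0 0 .068;-.007 -.037 0 0 0 .068;-.007 -.037 0 0 0 .068;-.007 -.037 0 0 0 .068;-.007 -.037 0 0 0 .068;-.007 -.037 0 0 0 .068"}}

```text
time_s: 23.83
tcp_pos: [0.4443, -0.1295, 0.1585]
eef_rot: [[-0.308, 0.951, 0.001], [0.951, 0.308, 0.0], [-0.0, 0.001, -1.0]]
wrist_force: [-0.1, 0.0, -0.1]
finger_gap: 0.548
grasp_force: 0.0
```

{"fn": "arm_command", "kwargs": {"moves": "-.0053 -.0283 0 0 0 .044;-.0053 -.0283 0 0 0 .044;-.0053 -.0283 0 0 0 .044;-.0053 -.0283 0 0 0 .044;0 0 0 0 0 0;0 0 -.01 0 0 0;0 0 -.02 0 0 0;0 0 -.02 0 0 0;0 0 -.01 0 0 0;0 0 0 0 0 0"}}

```text
time_s: 24.67
tcp_pos: [0.4225, -0.239, 0.0957]
eef_rot: [[-0.468, 0.884, -0.004], [0.884, 0.468, 0.002], [0.004, -0.002, -1.0]]
wrist_force: [-0.8, 0.8, 0.2]
finger_gap: 0.553
grasp_force: 0.0
```

```bash
python3 - <<'E'
from h import *
s=manip.state();print(s['tcp_pos'],s['eef_rot'][:2,1],s['finger_gap'])
p,X=cloud('wrist');cv2.imwrite("pics/w9.png",p[...,::-1])
E
```

```text
[ 0.42249706 -0.23902457  0.09572322] [0.88352931 0.46836922] 0.553015177850507
```

View pics/w9.png

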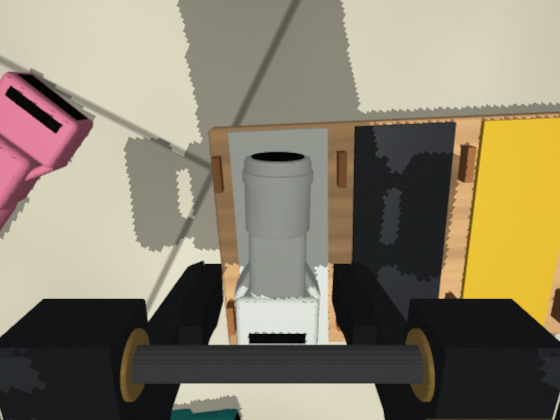

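White is centred between the fingers at (278,200).

{"fn": "arm_command", "kwargs": {"moves": "0 0 -.012 0 0 0;0 0 -.012 0 0 0;0 0 -.008 0 0 0;0 0 -.005 0 0 0;0 0 -.003 0 0 0;0 0 -.002 0 0 0;0 0 0 0 0 0;0 0 0 0 0 0;0 0 0 0 0 0;0 0 0 0 0 0"}}

```text
time_s: 25.55
tcp_pos: [0.4238, -0.241, 0.056]
eef_rot: [[-0.467, 0.884, 0.001], [0.884, 0.467, -0.0], [-0.0, 0.0, -1.0]]
wrist_force: [0.2, 0.5, 0.4]
finger_gap: 0.548
grasp_force: 0.0
```

{"fn": "arm_command", "kwargs": {"moves": "0 0 0 0 0 0;0 0 0 0 0 0;0 0 0 0 0 0;0 0 0 0 0 0;0 0 0 0 0 0;0 0 0 0 0 0;0 0 0 0 0 0;0 0 .005 0 0 0;0 0 .01 0 0 0;0 0 .015 0 0 0", "gripper": 0}}

```text
time_s: 26.38
tcp_pos: [0.4229, -0.2406, 0.0859]
eef_rot: [[-0.467, 0.884, -0.002], [0.884, 0.467, 0.001], [0.001, -0.001, -1.0]]
wrist_force: [0.3, 0.8, -0.4]
finger_gap: 0.315
grasp_force: 30.0
```

{"fn": "arm_command", "kwargs": {"moves": ".0023 .037 .0075 0 0 -.065;.0023 .037 .0075 0 0 -.065;.0023 .037 .0075 0 0 -.065;.0023 .037 .0075 0 0 -.065;.0023 .037 .0075 0 0 -.065;.0023 .037 .0075 0 0 -.065;.0023 .037 .0075 0 0 -.065;.0023 .037 .0075 0 0 -.065;.0023 .037 .0075 0 0 -.065;.0023 .037 .0075 0 0 -.065"}}

```text
time_s: 27.22
tcp_pos: [0.4463, 0.1312, 0.1619]
eef_rot: [[0.166, 0.986, 0.0], [0.986, -0.166, 0.001], [0.001, 0.0, -1.0]]
wrist_force: [1.5, -0.0, -0.4]
finger_gap: 0.317
grasp_force: 30.0
```

{"fn": "arm_command", "kwargs": {"moves": ".0018 .0272 0 0 0 -.0414;.0018 .0272 0 0 0 -.0414;.0018 .0272 0 0 0 -.0414;.0018 .0272 0 0 0 -.0414;.0018 .0272 0 0 0 -.0414;0 0 -.015 0 0 0;0 0 -.02 0 0 0;0 0 -.02 0 0 0;0 0 -.01 0 0 0;0 0 -.005 0 0 0"}}

```text
time_s: 28.05
tcp_pos: [0.4549, 0.2649, 0.09]
eef_rot: [[0.362, 0.932, -0.001], [0.932, -0.362, -0.001], [-0.001, -0.001, -1.0]]
wrist_force: [0.6, -0.2, 0.2]
finger_gap: 0.316
grasp_force: 30.0
```

{"fn": "arm_command", "kwargs": {"moves": "0 0 -.006 0 0 0;0 0 -.006 0 0 0;0 0 -.005 0 0 0;0 0 -.003 0 0 0;0 0 -.002 0 0 0;0 0 -.001 0 0 0;0 0 0 0 0 0;0 0 0 0 0 0;0 0 0 0 0 0;0 0 0 0 0 0"}}

```text
time_s: 28.88
tcp_pos: [0.4557, 0.2652, 0.0679]
eef_rot: [[0.362, 0.932, 0.0], [0.932, -0.362, 0.0], [0.0, 0.0, -1.0]]
wrist_force: [0.2, 0.7, -0.5]
finger_gap: 0.316
grasp_force: 30.0
```

```bash
python3 - <<'E'
from h import *
s=manip.state();print(s['tcp_pos'],s['eef_rot'][:2,1],s['finger_gap'])
p,X=cloud('wrist');cv2.imwrite("pics/w10.png",p[...,::-1])
E
```

```text
[0.45573585 0.26519633 0.0679081 ] [ 0.9320638  -0.36229413] 0.3157048359504505
```

View pics/w10.png

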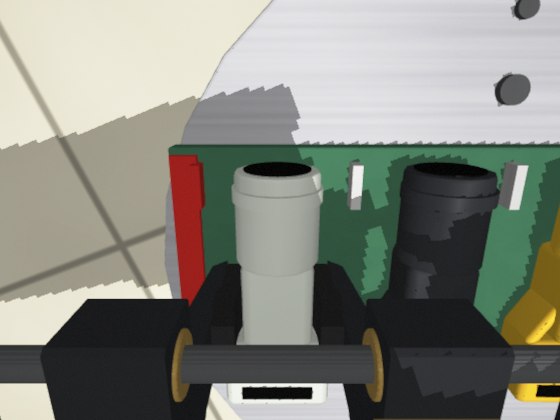

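White is centred between the red fence (197) and the next one (356). Releasing, then backing off for a full check.

{"fn": "arm_command", "kwargs": {"moves": "0 0 0 0 0 0;0 0 0 0 0 0;0 0 0 0 0 0;0 0 0 0 0 0;0 0 0 0 0 0;0 0 0 0 0 0;0 0 .01 0 0 0;0 0 .02 0 0 0;0 0 .03 0 0 0;0 0 .03 0 0 0", "gripper": 0.55}}

```text
time_s: 29.77
tcp_pos: [0.4552, 0.2645, 0.1589]
eef_rot: [[0.363, 0.932, -0.001], [0.932, -0.363, -0.001], [-0.002, -0.001, -1.0]]
wrist_force: [0.8, -0.7, -0.4]
finger_gap: 0.555
grasp_force: 0.0
```

{"fn": "arm_command", "kwargs": {"moves": ".0104 -.005 .022 0 0 0;.0104 -.005 .022 0 0 0;.0104 -.005 .022 0 0 0;.0104 -.005 .022 0 0 0;.0104 -.005 .022 0 0 0;.0104 -.005 .022 0 0 0;.0104 -.005 .022 0 0 0;.0104 -.005 .022 0 0 0;0 0 0 0 0 0;0 0 0 0 0 0"}}

```text
time_s: 30.6
tcp_pos: [0.5395, 0.2244, 0.3351]
eef_rot: [[0.364, 0.931, 0.002], [0.931, -0.364, 0.001], [0.002, 0.001, -1.0]]
wrist_force: [-0.7, 0.7, -0.7]
finger_gap: 0.55
grasp_force: 0.0
```

```bash
python3 - <<'E'
from h import *
s=manip.state();print(s['time_s'],s['tcp_pos'])
p,X=cloud('wrist');cv2.imwrite("pics/w11.png",p[...,::-1])
X=X.reshape(-1,3);C=np.array([.5454,.2311]);t=-.370+np.pi
ey=np.array([np.cos(t),np.sin(t)]);ex=np.array([ey[1],-ey[0]])
a=(X[:,:2]-C)@ex;b=(X[:,:2]-C)@ey
for n,y in zip(("white","grey","yellow","blue"),(.096,.032,-.032,-.096)):
    k=(abs(b-y)<.029)&(abs(a)<.075)&(X[:,2]>.056)&(X[:,2]<.09)
    r=rect(X[k]);c=r[0]/1000-C
    print(n,k.sum(),r,'dx,dy',(c@ex).round(4),(c@ey-y).round(4),'top',np.percentile(X[k,2],99).round(4))
E
```

```text
30.6 [0.53952978 0.22442162 0.33507602]
white 3209 (array([457.5, 265.4]), array([103.4,  44.1]), 1.189) dx,dy 0.0002 -0.0016 top 0.0765
grey 3145 (array([516. , 241.8]), array([104.7,  45. ]), 1.193) dx,dy -0.0007 -0.0007 top 0.0765
yellow 3146 (array([574.9, 219.8]), array([103.5,  44.1]), 1.21) dx,dy 0.0001 0.0004 top 0.0768
blue 3252 (array([635.5, 197.5]), array([104.1,  44.5]), 1.195) dx,dy 0.0013 -0.0002 top 0.0765
```

View pics/w11.png

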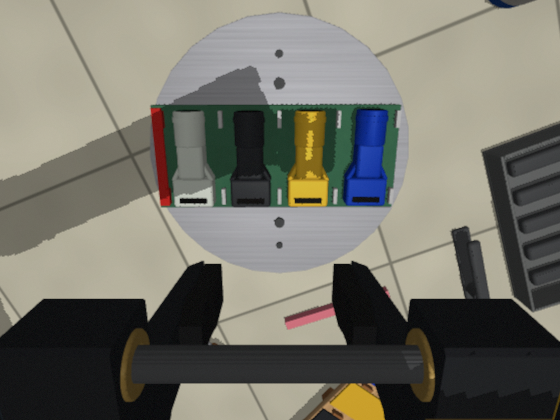

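All four nozzles lie flat in their places, white (nearest red), grey, yellow, blue at x≈190, 250, 310 and 370, each within 2 mm of centre.

```bash
python3 -c "
from cell import manip
print(manip.hand_in())"
```

```text
the job is handed in; nothing more can be done
None
```

All four nozzles are in the turntable rack in reverse order, flat, released and measured within 2 mm of centre, and the job was handed in at about 31 s; the hand-in call gave no verdict.

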